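# Free the jammed tin, load the salt carton and shut the tea-chest drawer

## Task

The upper drawer of the wooden tea chest will not shut, because an oblong tin has been dropped into it crooked and stands jammed between the spice jar that lies at the back of the drawer and the drawer's front. Take the tin out and lay it flat, right way up, on top of the chest; then stand the small salt carton upright in the drawer, leaving the jar lying in there too, and shut the drawer fully. Do not knock over or push about the pepper mill, the salt shaker and the round tin that stand near by.

Things in the scene. Friction and masses are not known exactly. Their poses are not given: they have to be found in the camera images.
- chest: Dark walnut tea chest with two drawers, 171 x 208 x 165 mm (x, y, z), fixed. Origin: centre of its underside; x points from the drawer fronts to the back (fronts face -x), y along its width, z up. Its flat top board spans x -71 to +85, y -104 to +104 mm, top face z = 165 mm, underside z = 157 mm. Only the upper drawer moves.
- chest_drawer2 (a joint): How far the upper drawer is pulled out, in m: 0 = shut, 0.11 = its stop; it slides along the chest's -x, runs very freely (about 0.15 N) and has no spring. It starts about 100 mm out.
- drawer_floor (a point): Centre of the upper drawer's inner floor, moving with the drawer; axes as the chest's; 91 mm above the worktop. Inside 127 mm (x) by 172 mm (y). Back and side walls (5 mm thick) rise 53 mm above this floor, the front panel (7 mm) 65 mm; its inner face is at x = -63.5 mm, outer face at x = -70.5 mm. The chest's top board is 66 mm above the floor.
- drawer_knob (a point): Outer end of the upper drawer's brass knob (16 mm across, standing 17 mm out of the front panel), moving with the drawer; axes as the chest's; 121 mm above the worktop.
- tin: Closed oblong tin, like a butter tub, 63 x 105 x 26 mm (x, y, z), 0.15 kg. Origin: centre of its underside; z out of its lid, y along its length. It starts about 50 degrees steep, its length in the chest's x-z plane: the +y end is up, over the rim of the drawer's front panel; the other end is down against the jar. Grip it across its 63 mm width, at the long sides, which stand free.
- spice_jar: Round spice jar, 45 mm in diameter, 106 mm long, lying across the drawer (along the chest's y) against the drawer's back wall. Origin: centre of its base; z along its axis towards its cap. It stays lying in the drawer; it may roll a little.
- carton: Small light-blue salt carton with a gabled top, 22 x 57 mm in plan (x, y), 51 mm high, 0.12 kg. Grip it in the lower 34 mm; the gable above has no strength. Origin: centre of its underside; z up, y along its 57 mm width. It stands on the worktop in any of four places at either side of the chest, the bystanders in the others.
- pepper_mill: Bystander: dark wooden pepper mill, 58 mm across, 170 mm high, standing loose. Origin: centre of its underside.
- salt_shaker: Bystander: glass salt shaker with a metal cap, 44 mm across, 90 mm high, standing loose. Origin: centre of its underside.
- round_tin: Bystander: round food tin, 57 mm across, 72 mm high, standing loose. Origin: centre of its underside.

How it is judged:
By the outcome, as a careful person would: the job done as asked, in the order asked, and still so for the second after the job is handed in, with the robot touching nothing.
It also fails if it takes over 72 s, if anything falls off the work surface, if the arm or the gripper's body presses on something with over 40 N, if the wrist force passes 120 N, or if a joint passes its speed limit or range.

## Robot

A 7-joint arm with a two-finger parallel gripper is mounted at the origin on the work surface; the furniture and walls round the work are solid. World frame = base frame: x ahead of the robot, y to its left, z up, the work surface at z = 0. Lengths are in mm, angles in rad, forces in N, time in s.
With the tool pointing down it reaches from about 425 to 950 mm from the base axis. Payload 4.7 kg.
Tool frame: the origin (TCP) lies where the fingers leave the gripper's body, on its centre line; the fingertips stand 73 mm ahead of it and the grasp point (between the pads) lies 54 mm ahead of it; z points along the fingers, y is the line along which they close (so a half turn about z gives the same grasp; the last joint's range is limited). The gripper opens to 85 mm and grips with 20 to 120 N. Pads are 22 mm wide; open, the fingers measure 114 mm over their backs; the gripper's body (76 mm by 85 mm) begins 54 mm behind the grasp point. The pads swing forward as they close: fully open they stand 13 mm farther back than shut.
Start: joints at [-0.029, 0.469, -0.049, 1.532, 0.024, 1.141, -0.082], TCP at [675.012, 0.043, 303.935] pointing down, gripper open.
Joint ranges: [-2.59, 2.59], [-0.33, 1.99], [-1.39, 1.29], [0.1, 2.45], [-1.04, 4.18], [0.21, 1.99], [-2.66, 2.66]. Speed limits (rad/s): [2.57, 2.57, 3.14, 3.14, 3.14, 3.14, 3.14].

## Interface

Orientations are given as [roll, pitch, yaw] about the fixed x, y, z axes, in that order (R = Rz(yaw) Ry(pitch) Rx(roll)).
In Python, from workcell import robot, cams gives the robot as it stands.
- The arm moves only by the tool drive_tool, never from a script. Its argument "increments" is a list of rows, each a list of 2 entries, a list of its own where there are three numbers: the shift along the tool's x, y, z in mm, then the turn, a rotation vector about the tool's x, y, z in rad. In form: [[[dx, dy, dz], [ax, ay, az]], ...]. A call has 1 to 12 rows; each row is the pose to reach, as a shift and turn from the pose commanded when the call began, along the tool's axes at that moment; what a row does not reach only later rows make up. A row lasts 1/12 s, in which the tool goes at most 41.7 mm and 7.16 degrees, less where a joint would pass 70% of its speed; a pose out of reach is approached as far as the arm can. A call with a gripper value outside its range is refused whole. "hand" is the gripper command: -1 is fully open, 1 is shut, values between are in proportion, set as the call begins (left out, the last holds). The fingers move at their own pace and stop on an object; "squeeze" is the grip in N (left out, the last holds). Time passes only in rows, so rows that repeat a pose let the fingers close. It gives the time, the measured TCP pose, the force, the opening and the grip force at its end, in the units of the state.
- robot.read_state(): the state, without advancing time (a new reading comes with each control period).
- cams.snapshot(name): name is "scene" or "side" or "wrist"; returns (picture, depth): 400x640x3 uint8, red, green, blue; 400x640 float32, mm along the optical axis (not along the pixel's ray), 0 where there is no reading.
- cams.calibration(name): a dict with "K" (3x3 intrinsics, pixels), "eye" and "attitude" of the camera in the world. Camera axes: x right, y down, z forward; pixel columns grow to the right and rows downward; lengths in mm; the calibration is good to about 2 mm. The wrist camera is an equidistant fisheye: a pixel r from the principal point sees the ray r / f radians off the axis. A picture is of the moment at which its call begins: read the wrist's pose just before it. calibration takes no time and is no camera call; for the wrist camera it gives the pose at the moment of the call.
- robot.hand_in(): hands the job in; it is judged then, once.
The state is a dict: "clock": time; "joint_pos": joint angles; "qvel": joint speeds; "joint_torque": joint torques, N m; "ee_pos": TCP position; "ee_rot": TCP orientation; "force": force on the tool from outside, world axes, zero at the start; "wrist_torque": the same for the moment, N m; "opening": finger opening in mm; "finger_force": force on a finger pad.
Only numpy, scipy, OpenCV 4.12 (cv2) and the standard library are available. Lean on these libraries where they do the work, as an engineer would, in place of code of your own. Each camera call takes 0.05 s, during which the arm holds its last target. There are 200 camera calls.

## Working session

There is one attempt and no reset: what is moved stays moved. The work goes in short steps, Python scripts to look and compute and a tool call to move; the robot and the scene stay as the last step left them, time stands still between calls to the robot, and variables do not carry over. Pictures are saved under pics/ and viewed, at most 10 in all, crops included, and the job is handed in when it is done.

Besides the shell and the picture viewer there is one more tool, called by a JSON object that holds its "method" and its "body", one argument or row to a line. drive_tool: Moves the arm, as the interface text tells. Its arguments: {"type":"object","properties":{"increments":{"type":"array","items":{"type":"array"}},"hand":{"type":"number"},"squeeze":{"type":"number"}},"required":["increments"]}

```bash
ls; mkdir -p pics
cat > h.py <<'E'
import numpy as np, cv2
from scipy.spatial.transform import Rotation as Ro
from workcell import robot, cams
E
python3 - <<'E'
from h import *
print(robot.read_state())
ims=[]
for n in ("scene","side"):
    p,d=cams.snapshot(n); c=cams.calibration(n); print(n,c)
    np.savez(f"{n}.npz",p=p,d=d)
    cv2.imwrite(f"pics/{n}0.png",p[:,:,::-1])
print(cams.calibration("wrist"))
E
```

```text
pics
{'clock': 0.0, 'joint_pos': array([-0.02889924,  0.46944724, -0.04859501,  1.53372951,  0.02409519,
        1.14097536, -0.08230778]), 'qvel': array([-0.00072594,  0.00147061,  0.0010951 , -0.00034031,  0.00013799,
       -0.00149961, -0.0018644 ]), 'joint_torque': array([ 1.18357209e-03, -5.10321057e+01, -4.63755790e-02, -2.37716943e+01,
        1.05899444e-02,  7.35067850e-03,  1.56414734e-05]), 'ee_pos': array([6.74547176e+02, 1.60612741e-02, 3.02842296e+02]), 'ee_rot': array([-3.13961986e+00,  6.85312329e-05,  1.57081831e+00]), 'force': array([ 0.2240471 , -1.05517348,  0.5973255 ]), 'wrist_torque': array([ 0.00698279, -0.04206696,  0.01158098]), 'finger_force': 0.0, 'opening': 85.32429084101776}
scene {'K': array([[449.27009599,   0.        , 319.09678132],
       [  0.        , 449.27009599, 202.99325845],
       [  0.        ,   0.        ,   1.        ]]), 'eye': array([-370.36674506,  644.70573879,  791.68955192]), 'attitude': array([-2.10602982e+00, -1.68079280e-03, -2.18346745e+00])}
side {'K': array([[432.21850064,   0.        , 318.01999445],
       [  0.        , 432.21850064, 195.43011874],
       [  0.        ,   0.        ,   1.        ]]), 'eye': array([  81.32250575, -888.71684783,  514.65384112]), 'attitude': array([-1.96720045e+00,  1.50873773e-03, -4.99797477e-01])}
{'K': array([[309.70691629,   0.        , 323.7202024 ],
       [  0.        , 309.70691629, 201.44749259],
       [  0.        ,   0.        ,   1.        ]]), 'eye': array([674.4324789 ,  65.45988757, 373.45592125]), 'attitude': array([ 2.87689514e+00,  2.00357230e-03, -8.14857663e-04])}
```

View pics/scene0.png

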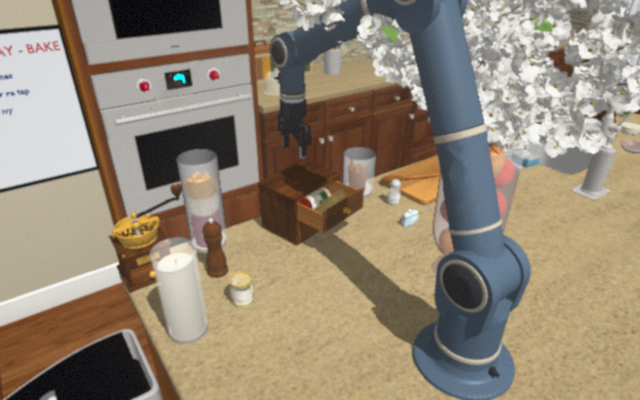

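View pics/side0.png

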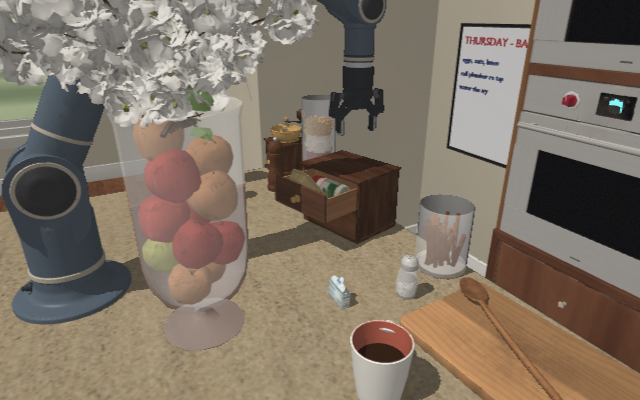

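Scene view: the chest is at about (310,205), with the carton at (410,218), shaker at (394,192), mill at (216,248) and round tin at (241,290). Side view: carton at (340,291), shaker at (407,276), and the tin sticks up over the drawer front at (305,180).

```bash
cat >> h.py <<'E'
def cloud(n,p,d,c=None):
    c=c or cams.calibration(n); K=c["K"]
    v,u=np.mgrid[0:400,0:640]
    x=(u-K[0,2])/K[0,0]; y=(v-K[1,2])/K[1,1]
    P=np.stack([x*d,y*d,d],-1)
    W=P@Ro.from_euler("xyz",c["attitude"]).as_matrix().T+c["eye"]
    W[d==0]=np.nan
    return W
E
python3 - <<'E'
from h import *
C=[]
for n in ("scene","side"):
    z=np.load(n+".npz"); p,d=z["p"],z["d"]; W=cloud(n,p,d)
    hsv=cv2.cvtColor(p,cv2.COLOR_RGB2HSV)
    def box(name,m,zlo=None):
        q=W[m]; q=q[~np.isnan(q).any(1)]
        if len(q)<4: print(n,name,len(q)); return q
        r=cv2.minAreaRect(q[:,:2].astype(np.float32))
        print(n,name,len(q),"med",np.median(q,0).round(1),"zpct",np.percentile(q[:,2],[1,99]).round(1),"rect",np.round(r[0],1),np.round(r[1],1),round(r[2],1)); return q
    reg=lambda a,b,c2,d2:(np.add.outer(np.zeros(400),np.arange(640))>=a)&(np.arange(640)[None]<b)&(np.arange(400)[:,None]>=c2)&(np.arange(400)[:,None]<d2)
    with np.errstate(invalid="ignore"):
        X,Y,Z=W[...,0],W[...,1],W[...,2]
        tb=reg(*((255,370,165,245) if n=="scene" else (290,405,150,245)))
        top=tb&(abs(Z-165)<4)&(X>400)&(X<1000); q=box("top",top)
        r=cv2.boxPoints(cv2.minAreaRect(q[:,:2].astype(np.float32)));print(r.round(1).tolist())
        hi=tb&(Z>12)&(Z<230)&(X>400)&(X<1000)
        box("chestall",hi)
        print("table z", np.nanmedian(Z[reg(*((330,380,250,300) if n=="scene" else (240,300,270,300)))]))
        cr=reg(*((395,425,203,232) if n=="scene" else (322,358,268,312)))
        q=box("carton",cr&(Z>8)&(Z<70)); 
        q1=box("carton>40",cr&(Z>40)&(Z<70))
        box("shaker",reg(*((383,404,175,207) if n=="scene" else (393,421,250,303)))&(Z>8)&(Z<110))
        if n=="scene":
            box("mill",reg(200,232,215,280)&(Z>8)&(Z<190)); box("rtin",reg(226,258,270,308)&(Z>8)&(Z<90))
        else: box("cup",reg(345,418,315,400)&(Z>8)&(Z<190))
    C.append((W,p,hi))
# top-down ortho render of both
S=2;x0,y0=400,-330
img=np.zeros((600,1100,3),np.uint8)
W=np.concatenate([c[0].reshape(-1,3) for c in C]);P=np.concatenate([c[1].reshape(-1,3) for c in C])
k=(~np.isnan(W).any(1))&(W[:,0]>500)&(W[:,0]<800)&(abs(W[:,1])<190)&(W[:,2]<240)&(W[:,2]>-10)
W,P=W[k],P[k];o=np.argsort(W[:,2]);W,P=W[o],P[o]
img=np.zeros((600,760,3),np.uint8)
for w,c in zip(W,P): cv2.circle(img,(int(380-w[1]*2),int(600-(w[0]-500)*2)),1,c[::-1].tolist(),-1)
cv2.imwrite("pics/top.png",img)
E
```

```text
scene top 1644 med [640.7   3.4 163.9] zpct [161.2 167.5] rect [608. -18.] [254.  212.2] 15.5
[[457.20001220703125, 50.20000076293945], [514.0999755859375, -154.1999969482422], [758.7999877929688, -86.19999694824219], [702.0, 118.19999694824219]]
scene chestall 6302 med [599.4  15.1 126.9] zpct [ 15.7 170.4] rect [ 621.5 -106.4] [272.1 391.8] 14.5
table z -1.0330326217421657
scene carton 195 med [ 448.2 -285.9   28.6] zpct [ 8.4 48. ] rect [ 476.5 -332. ] [ 96.2 135.2] 54.9
scene carton>40 36 med [ 453.4 -290.3   42.8] zpct [40.2 48.8] rect [ 457.  -290.7] [53.7 18. ] 89.8
scene shaker 434 med [ 581.1 -340.9   32.3] zpct [ 9.5 88.6] rect [ 636.3 -387.5] [ 74.3 203.8] 46.1
scene mill 1404 med [572.  313.7  80.3] zpct [  9.1 163.9] rect [549.8 332.9] [ 80.5 357.9] 68.4
scene rtin 721 med [423.6 315.5  57.9] zpct [ 9.  72.1] rect [481.2 296.2] [ 56.8 149.5] 71.5
side top 1721 med [645.7 -24.5 163.1] zpct [161.3 167.3] rect [607.9 -19.8] [254.  210.6] 14.7
[[458.3999938964844, 49.900001525878906], [511.70001220703125, -153.8000030517578], [757.4000244140625, -89.5999984741211], [704.0999755859375, 114.19999694824219]]
side chestall 7741 med [611.5 -86.3 125.6] zpct [ 14.3 170.5] rect [614.9 140.6] [566.2 289.7] 89.2
table z -1.8610742927083948
side carton 427 med [ 448.  -300.6   30. ] zpct [ 8.5 46.6] rect [ 452.  -293.3] [58.4 20.3] 87.8
side carton>40 72 med [ 453.9 -292.1   42.4] zpct [40.1 48. ] rect [ 455.4 -291.3] [52.2 11.8] 84.1
side shaker 841 med [ 569.9 -352.2   45.7] zpct [ 9.2 87.3] rect [ 622.3 -313.2] [151.5  41.1] 33.6
side cup 4549 med [ 388.9 -512.3   64.6] zpct [13.3 96.3] rect [ 433.4 -468.3] [217.6  87.9] 44.0
```

View pics/top.png

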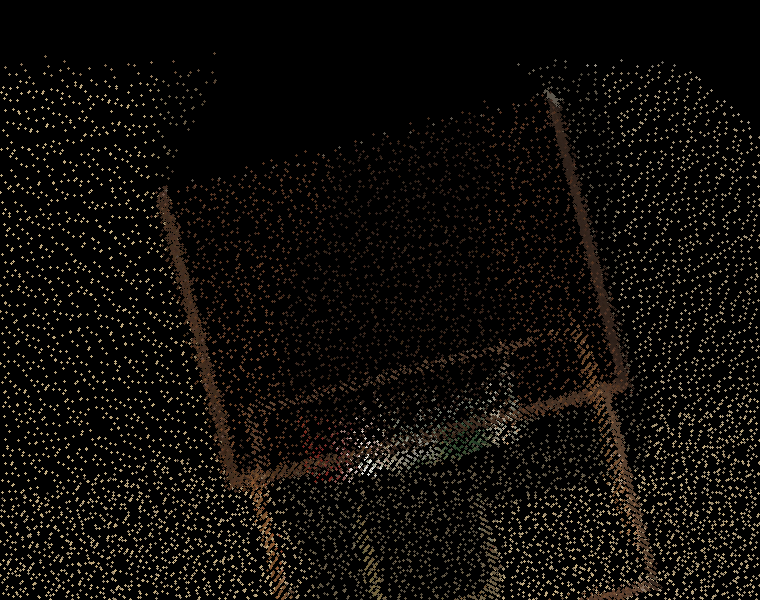

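The ortho view shows the chest turned about 15°, the jar across the drawer just in front of the top board's edge, and the tin in the middle of the drawer, cut off at the bottom. Next I fit these precisely in the chest frame.

Run:
```python
from h import *
W=[];P=[]
for n in ("scene","side"):
    z=np.load(n+".npz"); w=cloud(n,z["p"],z["d"]).reshape(-1,3); W.append(w); P.append(z["p"].reshape(-1,3))
S=np.r_[np.zeros(len(W[0])),np.ones(len(W[1]))]
W=np.concatenate(W);P=np.concatenate(P)
k=(~np.isnan(W).any(1))&(W[:,0]>430)&(W[:,0]<820)&(abs(W[:,1])<170)&(W[:,2]<240)&(W[:,2]>5)
W,P,S=W[k],P[k],S[k]; W[:,2]+=1.3
# top-board points: robust rect excluding the tin (x<560)
t=W[(abs(W[:,2]-165)<3)&(W[:,0]>540)]
def w(yaw):
    c,s=np.cos(yaw),np.sin(yaw); q=t[:,:2]@np.array([[c,-s],[s,c]])
    return q
best=min(np.radians(np.arange(11,19,.1)),key=lambda a:(lambda q:np.subtract(*np.percentile(q[:,1],[99.3,.7])))(w(a)))
print("yaw by width",np.degrees(best))
# side walls: fit line to left side (scene) & right side (side cam), z 20..150
for s,lab in((0,"scene"),(1,"side")):
    q=W[(S==s)&(W[:,2]>20)&(W[:,2]<150)&(W[:,0]>590)]
    qq=q[:,:2]
    if len(qq)<20: continue
    for _ in range(8):
        m=qq.mean(0); v=np.linalg.svd(qq-m)[2] if len(qq)<3 else np.linalg.eigh(np.cov((qq-m).T))[1][:,::-1].T
        r=abs((qq-m)@v[1]); qq=qq[r<max(2.5,np.percentile(r,90))]
    print(lab,"side line",m.round(1),"angle",np.degrees(np.arctan(v[0,1]/v[0,0])).round(2),len(qq),r.max().round(1))
yaw=best
for yaw in (best,np.radians(14.7)):
    c,s=np.cos(yaw),np.sin(yaw);R=np.array([[c,-s],[s,c]])
    q=t[:,:2]@R; print("top v",np.percentile(q[:,1],[.5,1,2,98,99,99.5]).round(1)," u",np.percentile(q[:,0],[.5,2,98,99,99.5]).round(1))
    Q=W[:,:2]@R; z=W[:,2]
    h=np.histogram(Q[(z>95)&(z<150),0],np.arange(420,620,4)); print(list(zip(h[1][:-1].astype(int),h[0])))
np.savez("cl.npz",W=W,P=P,S=S)
```

```text
yaw by width 14.299999999999988
scene side line [637.1  33.8] angle 79.4 540 22.1
side side line [ 679.7 -103.6] angle 13.86 1703 2.5
top v [-272.7 -271.6 -269.7  -67.1  -64.4  -62.8]  u [553.8 555.8 705.9 708.1 709.2]
[(np.int64(420), np.int64(0)), (np.int64(424), np.int64(0)), (np.int64(428), np.int64(0)), (np.int64(432), np.int64(0)), (np.int64(436), np.int64(2)), (np.int64(440), np.int64(34)), (np.int64(444), np.int64(10)), (np.int64(448), np.int64(4)), (np.int64(452), np.int64(122)), (np.int64(456), np.int64(1487)), (np.int64(460), np.int64(105)), (np.int64(464), np.int64(46)), (np.int64(468), np.int64(49)), (np.int64(472), np.int64(47)), (np.int64(476), np.int64(45)), (np.int64(480), np.int64(59)), (np.int64(484), np.int64(61)), (np.int64(488), np.int64(62)), (np.int64(492), np.int64(61)), (np.int64(496), np.int64(75)), (np.int64(500), np.int64(75)), (np.int64(504), np.int64(73)), (np.int64(508), np.int64(72)), (np.int64(512), np.int64(66)), (np.int64(516), np.int64(62)), (np.int64(520), np.int64(65)), (np.int64(524), np.int64(54)), (np.int64(528), np.int64(58)), (np.int64(532)
[... 1557 characters left out ...]
t64(55)), (np.int64(528), np.int64(54)), (np.int64(532), np.int64(40)), (np.int64(536), np.int64(49)), (np.int64(540), np.int64(71)), (np.int64(544), np.int64(203)), (np.int64(548), np.int64(206)), (np.int64(552), np.int64(178)), (np.int64(556), np.int64(249)), (np.int64(560), np.int64(150)), (np.int64(564), np.int64(125)), (np.int64(568), np.int64(122)), (np.int64(572), np.int64(107)), (np.int64(576), np.int64(92)), (np.int64(580), np.int64(70)), (np.int64(584), np.int64(70)), (np.int64(588), np.int64(248)), (np.int64(592), np.int64(91)), (np.int64(596), np.int64(39)), (np.int64(600), np.int64(38)), (np.int64(604), np.int64(39)), (np.int64(608), np.int64(37)), (np.int64(612), np.int64(34))]
```

Run:
```python
from h import *
z=np.load("cl.npz");W,P,S=z["W"],z["P"],z["S"]
a=np.radians(14.3);R=np.array([[np.cos(a),-np.sin(a)],[np.sin(a),np.cos(a)]])
Q=np.c_[W[:,:2]@R-[624.5,-167.5],W[:,2]]
m=(abs(Q[:,1])<70)&(Q[:,0]>-185)&(Q[:,0]<-75)&(Q[:,2]>160)
q=Q[m];p=P[m];s=S[m]
print(len(q),"v",np.percentile(q[:,1],[1,5,50,95,99]).round(1),"x",q[:,0].min(),q[:,0].max(),"z",np.percentile(q[:,2],[50,99,100]))
for lo in range(90,190,8):
    k=(abs(Q[:,1])<60)&(Q[:,0]>-200)&(Q[:,0]<-40)&(Q[:,2]>lo)&(Q[:,2]<=lo+8)
    print(lo,k.sum(),"x",np.percentile(Q[k,0],[1,50,99]).round(0) if k.any() else"")
img=np.zeros((600,800,3),np.uint8)  # left: top view x,y ; right: side section |y|<20
k=(Q[:,0]>-190)&(Q[:,0]<10)&(abs(Q[:,1])<100)&(Q[:,2]>85)
for r,c in sorted(zip(Q[k].tolist(),P[k].tolist()),key=lambda t:t[0][2]):
    cv2.circle(img,(int(200-r[1]*2),int(-r[0]*2.5)+50),2,c[::-1],-1)
    if abs(r[1])<45: cv2.circle(img,(int(410+(r[0]+190)*1.9),int(480-(r[2]-85)*1.9)),2,c[::-1],-1)
img=np.clip(img.astype(float)*1.7,0,255).astype(np.uint8)
cv2.imwrite("pics/sec.png",img)
```

```text
356 v [-16.5 -13.7  12.6  42.8  45.9] x -167.49051247428287 -133.63023787738047 z [170.17261745 182.76372476 184.06206046]
90 168 x [-169. -167.  -68.]
98 161 x [-169. -167.  -73.]
106 202 x [-169. -166.  -74.]
114 328 x [-184. -163.  -47.]
122 467 x [-184.  -77.  -43.]
130 531 x [-169.  -66.  -44.]
138 230 x [-169. -166. -115.]
146 242 x [-169. -166. -125.]
154 285 x [-168. -153.  -66.]
162 582 x [-166.  -63.  -40.]
170 132 x [-162. -154. -141.]
178 49 x [-156. -151. -147.]
186 0 x
```

View pics/sec.png

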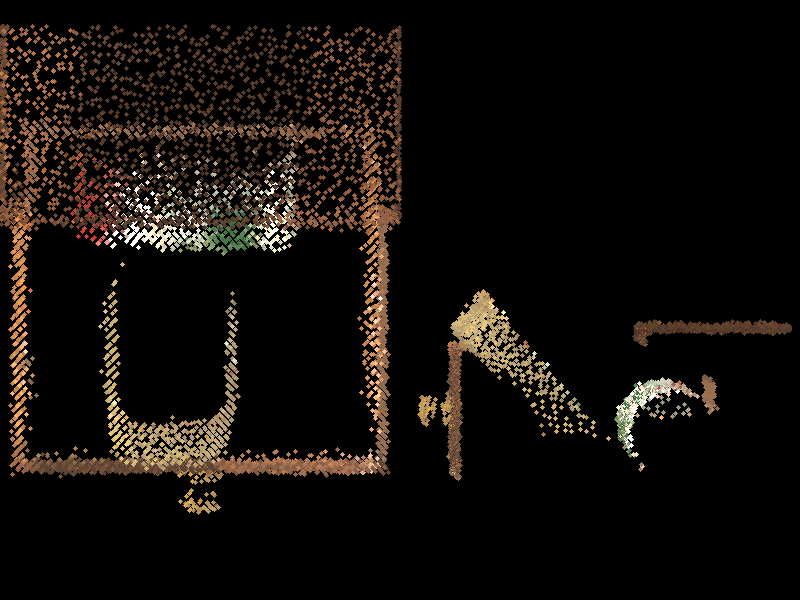

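The section view shows the tin sloping from (465,310) down to (600,435). Its top end is over the front rim at chest x≈-159, z≈174, and its lateral centre is y≈+14.5. The jar is at (655,410). I'll rotate the tool into line and look from above with the wrist camera to check the lid.

```bash
cat >> h.py <<'E'
import json,sys,os
A=np.radians(14.3); RC=Ro.from_euler("z",A); OC=RC.apply([624.5,-167.5,0])
def c2w(p): return RC.apply(p)+OC
def w2c(p): return RC.inv().apply(np.asarray(p)-OC)
def cmd():
    if os.path.exists("cmd.json"):
        j=json.load(open("cmd.json")); return np.array(j[0]),Ro.from_rotvec(j[1])
    return np.array([675.012,.043,303.935]),Ro.from_euler("xyz",[np.pi,0,np.pi/2])
def tool(alpha=0,yaw=0):
    "alpha deg: tool z leans towards chest -x; yaw deg rel. chest; tool y=-chest y at yaw 0"
    return RC*Ro.from_euler("y",alpha,degrees=True)*Ro.from_euler("z",yaw,degrees=True)*Ro.from_euler("x",np.pi)
def plan(wps,frame="c"):
    "wps: list of (TCP pos, Rotation); prints increments, each from start pose; stores last as commanded"
    p0,r0=cmd(); out=[]
    for p,r in wps:
        P=c2w(np.array(p,float)) if frame=="c" else np.array(p,float)
        d=r0.inv().apply(P-p0).round(1); a=(r0.inv()*r).as_rotvec().round(4)
        out.append([d.tolist(),a.tolist()]); print(out[-1],"world",P.round(1),"dist",np.linalg.norm(d).round())
    json.dump([(p0+r0.apply(d)).tolist(),(r0*Ro.from_rotvec(a)).as_rotvec().tolist()],open("cmd.json","w"))
def tip(T,r,l): # TCP (chest) for point T lying l mm ahead of TCP
    return np.array(T,float)-l*(RC.inv()*r).apply([0,0,1])
E
python3 - <<'E'
from h import *
z=(RC.inv()*tool(20)).as_matrix();print(z.round(2))
plan([([-110,14.5,300],tool(0))])
E
```

```text
[[ 0.94  0.   -0.34]
 [ 0.   -1.   -0.  ]
 [-0.34  0.   -0.94]]
[[-21.2, -138.7, 3.9], [0.0, -0.0, 1.3212]] world [536.3 -21.2 300. ] dist 140.0
```

{"method": "drive_tool", "body": {
  "increments": [
    [[-21.2, -138.7, 3.9], [0, 0, 1.3212]],
    [[-21.2, -138.7, 3.9], [0, 0, 1.3212]],
    [[-21.2, -138.7, 3.9], [0, 0, 1.3212]],
    [[-21.2, -138.7, 3.9], [0, 0, 1.3212]],
    [[-21.2, -138.7, 3.9], [0, 0, 1.3212]],
    [[-21.2, -138.7, 3.9], [0, 0, 1.3212]],
    [[-21.2, -138.7, 3.9], [0, 0, 1.3212]],
    [[-21.2, -138.7, 3.9], [0, 0, 1.3212]],
    [[-21.2, -138.7, 3.9], [0, 0, 1.3212]],
    [[-21.2, -138.7, 3.9], [0, 0, 1.3212]],
    [[-21.2, -138.7, 3.9], [0, 0, 1.3212]],
    [[-21.2, -138.7, 3.9], [0, 0, 1.3212]]
  ],
  "hand": -1,
  "squeeze": 60
}}

```text
clock: 1.1
ee_pos: [536.0, -21.0, 299.6]
ee_rot: [-3.142, 0.001, 0.249]
force: [0.3, -0.5, -0.6]
opening: 85.2
finger_force: 0.0
```

```bash
cat >> h.py <<'E'
def wcloud(p,d,c):
    K=c["K"]; v,u=np.mgrid[0:400,0:640]; x=u-K[0,2];y=v-K[1,2]; r=np.hypot(x,y)+1e-9; t=r/K[0,0]
    k=np.tan(t)/r; P=np.stack([x*k*d,y*k*d,d],-1)
    W=P@Ro.from_euler("xyz",c["attitude"]).as_matrix().T+c["eye"]; W[(d==0)|(t>1.4)]=np.nan
    return W
E
python3 - <<'E'
from h import *
s=robot.read_state(); print(s["clock"],s["ee_pos"],s["ee_rot"],cmd())
c=cams.calibration("wrist"); p,d=cams.snapshot("wrist"); cv2.imwrite("pics/w1.png",p[:,:,::-1])
W=wcloud(p,d,c); Q=w2c(W.reshape(-1,3)).reshape(400,640,3)
np.savez("w1.npz",p=p,d=d,Q=Q)
g=Q.reshape(-1,3); g=g[~np.isnan(g).any(1)]
m=(abs(g[:,1]-14)<25)&(g[:,0]>-175)&(g[:,0]<-60)&(g[:,2]>95)&(g[:,2]<190)
for lo in range(-175,-60,8):
    k=m&(g[:,0]>=lo)&(g[:,0]<lo+8); print(lo+4,k.sum(),np.percentile(g[k,2],[5,50,95]).round(1) if k.any() else "")
E
```

```text
1.1 [536.03457133 -21.04890833 299.6368527 ] [-3.14152342e+00  8.38445288e-04  2.48718095e-01] (array([536.312, -21.157, 300.035]), Rotation.from_matrix(array([[ 9.69012213e-01,  2.47012815e-01,  1.35810951e-16],
                            [ 2.47012815e-01, -9.69012213e-01, -1.06387076e-16],
                            [ 1.05323499e-16,  1.36637422e-16, -1.00000000e+00]])))
-171 0 
-163 181 [156.3 168.7 171.9]
-155 139 [169.7 173.9 178.8]
-147 1126 [171.6 176.  182.7]
-139 1065 [162.2 166.8 171.3]
-131 987 [152.6 157.3 161.9]
-123 920 [143.4 147.9 152.4]
-115 831 [133.8 138.3 142.8]
-107 779 [124.8 129.1 133.8]
-99 714 [115.2 119.6 124. ]
-91 659 [105.2 110.  114.5]
-83 294 [102.1 103.8 106.5]
-75 152 [118.1 123.8 126.8]
-67 696 [164.1 165.3 166.5]
-59 357 [164.6 165.7 166.7]
```

View pics/w1.png

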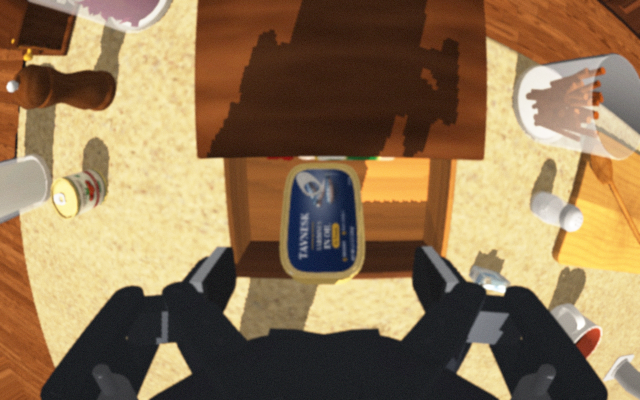

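The wrist view shows the tin's blue lid, columns 281–362 and rows 165–283, facing up, so the lid side is the upper face. The slope is 49.7°. Next I check the lateral centre and plan the grasp.

Run:
```python
from h import *
z=np.load("w1.npz");Q=z["Q"];n=np.array([.763,0,.647])
dl=(Q-[-118,0,143])@n
with np.errstate(invalid="ignore"):
    m=(abs(dl)<2.5)&(abs(Q[...,1])<70)&(Q[...,0]<-80)&(Q[...,0]>-155)
q=Q[m]; s=(q-[-118,0,143])@np.array([-.647,0,.763])
print("y",np.percentile(q[:,1],[1,99]),"s",np.percentile(s,[1,99]))
for a,b in((-40,-15),(-15,15),(15,40)):
    k=(s>a)&(s<b); print(a,np.percentile(q[k,1],[1,99]))
# drawer: carton top, floor etc
r=tool(20);T=[-136,14.5,138]
plan([(tip(T,r,66+85),r)]); plan([(tip(T,r,66),r)])
```

```text
y [-14.45096297  45.7593433 ] s [-52.02829421  50.30638884]
-40 [-14.84415373  45.62094355]
-15 [-14.98333007  46.27059785]
15 [-14.13062481  45.87496164]
[[25.7, 0.0, 20.1], [0.0, -0.3491, 0.0]] world [561.2 -14.8 279.9] dist 33.0
[[-0.0, 0.0, 85.0], [0.0, 0.0, 0.0]] world [533. -22. 200.] dist 85.0
```

{"method": "drive_tool", "body": {
  "increments": [
    [[25.7, 0, 20.1], [0, -0.3491, 0]],
    [[25.7, 0, 20.1], [0, -0.3491, 0]],
    [[25.7, 0, 20.1], [0, -0.3491, 0]],
    [[25.7, 0, 20.1], [0, -0.3491, 0]],
    [[25.7, 0, 20.1], [0, -0.3491, 0]]
  ]
}}

```text
clock: 1.57
ee_pos: [561.6, -14.6, 278.8]
ee_rot: [-3.141, 0.349, 0.252]
force: [-0.6, 0.0, -0.7]
opening: 85.4
finger_force: 0.0
```

{"method": "drive_tool", "body": {
  "increments": [
    [[0, -1, 15], [0, 0, 0]],
    [[0, -1, 30], [0, 0, 0]],
    [[0, -1, 45], [0, 0, 0]],
    [[0, -1, 60], [0, 0, 0]],
    [[0, -1, 70], [0, 0, 0]],
    [[0, -1, 80], [0, 0, 0]],
    [[0, -1, 85], [0, 0, 0]],
    [[0, -1, 85], [0, 0, 0]],
    [[0, -1, 85], [0, 0, 0]]
  ]
}}

```text
clock: 2.32
ee_pos: [533.0, -21.1, 200.4]
ee_rot: [3.142, 0.348, 0.25]
force: [-0.2, -0.9, -0.4]
opening: 85.0
finger_force: 0.0
```

{"method": "drive_tool", "body": {
  "increments": [
    [[0, 0, 0], [0, 0, 0]],
    [[0, 0, 0], [0, 0, 0]],
    [[0, 0, 0], [0, 0, 0]],
    [[0, 0, 0], [0, 0, 0]],
    [[0, 0, 0], [0, 0, 0]],
    [[0, 0, 0], [0, 0, 0]],
    [[0, 0, 0], [0, 0, 0]],
    [[0, 0, 0], [0, 0, 0]],
    [[0, 0, 0], [0, 0, 0]],
    [[0, 0, 0], [0, 0, 0]]
  ],
  "hand": 1,
  "squeeze": 60
}}

```text
clock: 3.15
ee_pos: [533.4, -20.9, 200.9]
ee_rot: [3.141, 0.348, 0.25]
force: [0.4, -0.2, 6.1]
opening: 58.4
finger_force: 63.5
```

Run:
```python
from h import *
p,r=cmd(); json.dump([(p+r.apply([0,-1,0])).tolist(),r.as_rotvec().tolist()],open("cmd.json","w"))
r=tool(20);T=np.array([-136,15.5,138.])
plan([(tip(T+[-1,0,30],r,66),r),(tip(T+[-3,0,120],r,66),r)])
r2=tool(-29.7)
plan([(tip([12,2,225],r2,66),r2)])
plan([(tip([12,2,180],r2,66),r2),(tip([12,2,174],r2,66),r2)])
```

```text
[[-11.2, 0.0, -27.8], [0.0, 0.0, 0.0]] world [531.8 -21.3 230. ] dist 30.0
[[-43.9, 0.0, -111.7], [0.0, 0.0, 0.0]] world [529.9 -21.8 320. ] dist 120.0
[[102.9, 13.5, 2.7], [-0.0, 0.8675, 0.0]] world [626.  -11.2 282.3] dist 104.0
[[-22.3, 0.0, 39.1], [-0.0, -0.0, 0.0]] world [626.  -11.2 237.3] dist 45.0
[[-25.3, 0.0, 44.3], [-0.0, -0.0, 0.0]] world [626.  -11.2 231.3] dist 51.0
```

{"method": "drive_tool", "body": {
  "increments": [
    [[-4, 0, -9], [0, 0, 0]],
    [[-8, 0, -18], [0, 0, 0]],
    [[-11.2, 0, -27.8], [0, 0, 0]],
    [[-17, 0, -43], [0, 0, 0]],
    [[-24, 0, -60], [0, 0, 0]],
    [[-30, 0, -76], [0, 0, 0]],
    [[-37, 0, -94], [0, 0, 0]],
    [[-43.9, 0, -111.7], [0, 0, 0]],
    [[-43.9, 0, -111.7], [0, 0, 0]],
    [[-43.9, 0, -111.7], [0, 0, 0]]
  ]
}}

```text
clock: 3.98
ee_pos: [530.2, -21.9, 321.3]
ee_rot: [3.141, 0.346, 0.249]
force: [-0.2, -0.1, -2.1]
opening: 58.6
finger_force: 64.4
```

Run:
```python
from h import *
s=robot.read_state(); print(s["ee_pos"],s["force"],s["opening"],s["finger_force"])
a,_=cams.snapshot("side"); p,d=cams.snapshot("wrist")
im=np.vstack([a[60:260,230:450],]); im=cv2.resize(im,None,fx=1.8,fy=1.8)
w=cv2.resize(p[100:400,170:500],(400,360)); cv2.imwrite("pics/lift.png",np.hstack([im[:360],w])[:,:,::-1])
```

```text
[530.16664108 -21.87863025 321.26775337] [-0.17984324 -0.05264872 -2.1311143 ] 58.589013484172135 64.4343039393425
```

View pics/lift.png

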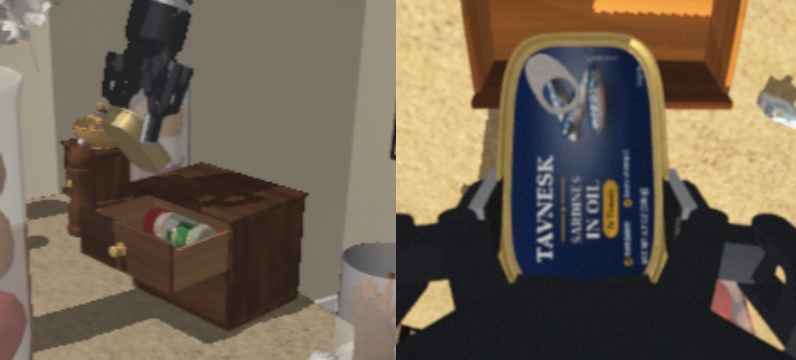

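The tin is held and clear of the drawer, and the jar is still lying inside. I'll measure the tin's angle in the hand after the lift.

```bash
cat >> h.py <<'E'
def lid():
    c=cams.calibration("wrist"); p,d=cams.snapshot("wrist")
    Q=w2c(wcloud(p,d,c).reshape(-1,3)).reshape(400,640,3)
    hsv=cv2.cvtColor(p,cv2.COLOR_RGB2HSV); m=(hsv[...,0]>100)&(hsv[...,0]<130)&(hsv[...,1]>110)&(hsv[...,2]>40)
    m[:, :200]=0; m[:,450:]=0
    n,l,st,_=cv2.connectedComponentsWithStats(m.astype(np.uint8)); i=1+st[1:,4].argmax()
    q=Q[l==i]; q=q[~np.isnan(q).any(1)]
    for _ in range(4):
        m0=q.mean(0); n=np.linalg.eigh(np.cov((q-m0).T))[1][:,0]; n*=np.sign(n[2]); q=q[abs((q-m0)@n)<3]
    r=cv2.minAreaRect(q[:,:2].astype(np.float32))
    print("lid pts",len(q),"centre",q.mean(0).round(1),"mid",((q.max(0)+q.min(0))/2).round(1),"normal",n.round(3),"tilt xz",np.degrees(np.arctan2(n[0],n[2])).round(1),"tilt y",np.degrees(np.arctan2(n[1],n[2])).round(1),"rect",np.round(r[1],1),round(r[2],1))
E
python3 - <<'E'
from h import *
lid()
E
```

```text
lid pts 10638 centre [-126.5   14.4  265. ] mid [-121.6   15.4  258.5] normal [ 0.766 -0.006  0.643] tilt xz 50.0 tilt y -0.5 rect [58.9 51.5] 1.1
```

{"method": "drive_tool", "body": {
  "increments": [
    [[25, 3, -15], [0, 0.1, 0]],
    [[50, 7, -15], [0, 0.2, 0]],
    [[75, 13.5, -10], [0, 0.31, 0]],
    [[102.9, 13.5, 2.7], [0, 0.42, 0]],
    [[102.9, 13.5, 2.7], [0, 0.53, 0]],
    [[102.9, 13.5, 2.7], [0, 0.64, 0]],
    [[102.9, 13.5, 2.7], [0, 0.75, 0]],
    [[102.9, 13.5, 2.7], [0, 0.8675, 0]],
    [[102.9, 13.5, 2.7], [0, 0.8675, 0]],
    [[102.9, 13.5, 2.7], [0, 0.8675, 0]],
    [[102.9, 13.5, 2.7], [0, 0.8675, 0]]
  ]
}}

```text
clock: 5.05
ee_pos: [626.5, -11.1, 282.1]
ee_rot: [-3.141, -0.516, 0.25]
force: [0.8, 0.2, -1.1]
opening: 58.3
finger_force: 65.0
```

Run:
```python
from h import *
print(robot.read_state()["ee_pos"], w2c(robot.read_state()["ee_pos"]))
lid()
```

```text
[626.47231056 -11.14180978 282.11512148] [-20.1904918    1.96536884 282.11512148]
lid pts 10429 centre [ 15.    0.6 240.1] mid [ 23.6   1.5 240.2] normal [ 0.007 -0.004  1.   ] tilt xz 0.4 tilt y -0.2 rect [90.7 51.5] 0.9
```

{"method": "drive_tool", "body": {
  "increments": [
    [[-10, 0, 17.5], [0, 0, 0]],
    [[-18, 0, 31.5], [0, 0, 0]],
    [[-22.3, 0, 39.1], [0, 0, 0]],
    [[-22.8, 0, 40], [0, 0, 0]],
    [[-23.3, 0, 40.9], [0, 0, 0]],
    [[-23.8, 0, 41.7], [0, 0, 0]],
    [[-23.8, 0, 41.7], [0, 0, 0]]
  ]
}}

```text
clock: 5.68
ee_pos: [626.6, -11.1, 235.2]
ee_rot: [3.141, -0.52, 0.25]
force: [-0.0, 0.3, -1.8]
opening: 58.6
finger_force: 65.0
```

Run:
```python
from h import *
print(robot.read_state()["force"])
lid()
```

```text
[-0.02505218  0.26278583 -1.76447884]
lid pts 10446 centre [ 15.4   0.5 193.3] mid [ 23.5   1.5 193.4] normal [ 0.004 -0.005  1.   ] tilt xz 0.2 tilt y -0.3 rect [89.6 51.4] 0.6
```

Commanded descent is at 48 of 51 mm with about 1–2 mm left; step down to contact.

{"method": "drive_tool", "body": {
  "increments": [
    [[-0.4, 0, 0.7], [0, 0, 0]],
    [[-0.8, 0, 1.3], [0, 0, 0]],
    [[-1.0, 0, 1.7], [0, 0, 0]],
    [[-1.0, 0, 1.7], [0, 0, 0]],
    [[-1.0, 0, 1.7], [0, 0, 0]]
  ]
}}

```text
clock: 6.15
ee_pos: [625.9, -11.2, 232.4]
ee_rot: [-3.142, -0.519, 0.25]
force: [0.2, -0.2, -1.9]
opening: 58.5
finger_force: 65.0
```

{"method": "drive_tool", "body": {
  "increments": [
    [[-0.3, 0, 0.5], [0, 0, 0]],
    [[-0.5, 0, 0.9], [0, 0, 0]],
    [[-0.5, 0, 0.9], [0, 0, 0]],
    [[-0.5, 0, 0.9], [0, 0, 0]]
  ]
}}

```text
clock: 6.48
ee_pos: [625.9, -11.2, 231.2]
ee_rot: [-3.142, -0.518, 0.25]
force: [0.4, 1.1, -1.1]
opening: 58.4
finger_force: 65.0
```

{"method": "drive_tool", "body": {
  "increments": [
    [[-0.3, 0, 0.5], [0, 0, 0]],
    [[-0.5, 0, 0.9], [0, 0, 0]],
    [[-0.5, 0, 0.9], [0, 0, 0]],
    [[-0.5, 0, 0.9], [0, 0, 0]]
  ]
}}

```text
clock: 6.82
ee_pos: [626.1, -11.2, 230.4]
ee_rot: [3.141, -0.519, 0.25]
force: [-0.8, -0.4, -0.4]
opening: 58.5
finger_force: 65.0
```

{"method": "drive_tool", "body": {
  "increments": [
    [[-0.3, 0, 0.5], [0, 0, 0]],
    [[-0.5, 0, 0.9], [0, 0, 0]],
    [[-0.5, 0, 0.9], [0, 0, 0]],
    [[-0.5, 0, 0.9], [0, 0, 0]]
  ]
}}

```text
clock: 7.15
ee_pos: [626.4, -11.2, 230.3]
ee_rot: [3.141, -0.52, 0.25]
force: [-3.5, -1.0, 5.7]
opening: 59.0
finger_force: 65.6
```

Run:
```python
from h import *
print(robot.read_state()["force"])
lid()
```

```text
[-3.49338176 -0.97695394  5.65285527]
lid pts 10466 centre [ 15.2   0.5 188.5] mid [ 23.6   1.5 188.4] normal [ 0.    -0.003  1.   ] tilt xz 0.0 tilt y -0.2 rect [90.  51.5] 0.6
```

{"method": "drive_tool", "body": {
  "increments": [
    [[0, 0, 0], [0, 0, 0]],
    [[0, 0, 0], [0, 0, 0]],
    [[0, 0, 0], [0, 0, 0]],
    [[0, 0, 0], [0, 0, 0]],
    [[0, 0, 0], [0, 0, 0]],
    [[0, 0, 0], [0, 0, 0]],
    [[0, 0, 0], [0, 0, 0]]
  ],
  "hand": -1
}}

```text
clock: 7.78
ee_pos: [626.0, -11.2, 229.1]
ee_rot: [-3.142, -0.518, 0.25]
force: [-0.0, 0.1, 0.8]
opening: 85.6
finger_force: 0.0
```

{"method": "drive_tool", "body": {
  "increments": [
    [[0, 0, -10], [0, 0, 0]],
    [[0, 0, -25], [0, 0, 0]],
    [[0, 0, -45], [0, 0, 0]],
    [[0, 0, -70], [0, 0, 0]],
    [[0, 0, -90], [0, 0, 0]],
    [[0, 0, -90], [0, 0, 0]],
    [[0, 0, -90], [0, 0, 0]]
  ]
}}

```text
clock: 8.37
ee_pos: [582.7, -22.4, 309.1]
ee_rot: [3.141, -0.521, 0.25]
force: [-0.2, 0.1, 0.6]
opening: 85.6
finger_force: 0.0
```

Run:
```python
from h import *
p,r=cmd(); json.dump([(p+r.apply([-1,0,1.8-90])).tolist(),r.as_rotvec().tolist()],open("cmd.json","w"))
print(cmd()[0],robot.read_state()["ee_pos"])
lid()
z=np.load("side.npz");W=cloud("side",z["p"],z["d"])
for v,u in((322,205),(310,190),(200,180),(120,130),(60,200),(40,20),(30,250),(90,150)): print((u,v),W[v,u].round(0))
z=np.load("scene.npz");W=cloud("scene",z["p"],z["d"])
for v,u in((240,450),(250,440),(60,400),(30,360),(130,580),(100,420)): print((u,v),W[v,u].round(0))
a=tool(0,90-14.3)
plan([([460,-293,290],a)],"w")
```

```text
[582.76668803 -22.21487803 307.40696179] [582.70231696 -22.41921535 309.13697611]
lid pts 3730 centre [ 12.5   0.8 188.4] mid [ 21.8   1.4 188.4] normal [ 0.001 -0.001  1.   ] tilt xz 0.0 tilt y -0.0 rect [91.8 50.1] 0.7
(205, 322) [ 200. -258.   20.]
(190, 310) [ 172. -295.   81.]
(180, 200) [ 176. -316.  279.]
(130, 120) [ 128. -346.  402.]
(200, 60) [ 231. -289.  459.]
(20, 40) [  31. -231.  487.]
(250, 30) [ 326. -227.  493.]
(150, 90) [ 155. -345.  434.]
(450, 240) [ 191. -149.  142.]
(440, 250) [ 225. -163.   85.]
(400, 60) [289. -17. 579.]
(360, 30) [350.  39. 633.]
(580, 130) [ -13. -188.  489.]
(420, 100) [252. -48. 501.]
[[-170.1, 232.1, -77.0], [0.342, -0.4401, -1.2897]] world [ 460. -293.  290.] dist 298.0
```

Run:
```python
from h import *
img=np.full((600,800,3),40,np.uint8)
for j,n in enumerate(("scene","side")):
    z=np.load(n+".npz");W=cloud(n,z["p"],z["d"]).reshape(-1,3);P=z["p"].reshape(-1,3)
    k=(~np.isnan(W).any(1))&(W[:,0]>-100)&(W[:,0]<500)&(W[:,1]>-450)&(W[:,1]<150)&(W[:,2]>25)&(W[:,2]<800)
    W,P=W[k],P[k]
    for w,c in zip(W,P):
        cv2.circle(img,(int((w[0]+100)*.65)+400*j,int((150-w[1])*.5)),1,c[::-1].tolist(),-1)
        cv2.circle(img,(int((w[0]+100)*.65)+400*j,int(590-w[2]*.36)),1,c[::-1].tolist(),-1)
    wh=(P.min(1)>150)&(W[:,0]>20)
    for lo in range(25,800,75):
        m=wh&(W[:,2]>lo)&(W[:,2]<lo+75)
        if m.sum()>30:
            az=np.degrees(np.arctan2(W[m,1],W[m,0])); r=np.hypot(W[m,0],W[m,1]); print(n,lo,m.sum(),"az",np.percentile(az,[5,50,95]).round(),"r",np.percentile(r,[5,50,95]).round())
cv2.imwrite("pics/obs.png",img)
```

```text
scene 25 106 az [-35. -33. -30.] r [522. 536. 547.]
scene 100 94 az [-34. -33. -32.] r [257. 274. 287.]
scene 175 51 az [-35. -34. -32.] r [251. 264. 280.]
scene 325 265 az [-65. -62. -57.] r [229. 258. 370.]
scene 400 1640 az [-81. -62. -46.] r [174. 212. 268.]
scene 475 3863 az [-83. -59.   0.] r [ 96. 236. 311.]
scene 550 5165 az [-83. -53.   0.] r [195. 285. 376.]
scene 625 4494 az [-80. -47.  10.] r [215. 327. 480.]
side 25 282 az [-60. -34. -31.] r [351. 529. 546.]
side 100 49 az [-59. -58. -56.] r [362. 372. 378.]
side 250 271 az [-64. -49. -47.] r [273. 400. 401.]
side 325 1570 az [-68. -52. -35.] r [328. 396. 403.]
side 400 4993 az [-80. -65. -34.] r [232. 371. 397.]
side 475 5316 az [-81. -59. -29.] r [280. 370. 470.]
```

View pics/obs.png

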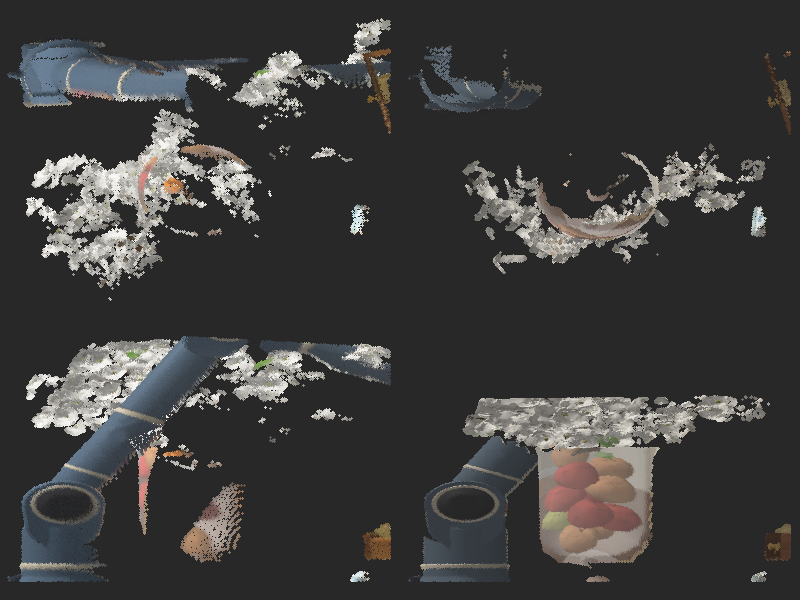

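The obstacle view shows the fruit vase around (200,-250) up to z≈420, with flowers above it at z>430. They already overlap the arm's start region, so they look decorative, and the vase body is clear of the arm's plane towards the carton. I'll move there gently and watch the forces.

{"method": "drive_tool", "body": {
  "increments": [
    [[-14, 19, -6.5], [0.0285, -0.0367, -0.1075]],
    [[-28, 39, -13], [0.057, -0.0733, -0.215]],
    [[-42.5, 58, -19], [0.0855, -0.11, -0.3224]],
    [[-57, 77, -26], [0.114, -0.1467, -0.43]],
    [[-71, 97, -32], [0.1425, -0.1834, -0.5374]],
    [[-85, 116, -38.5], [0.171, -0.22, -0.645]],
    [[-99, 135, -45], [0.1995, -0.2567, -0.7523]],
    [[-113, 155, -51], [0.228, -0.2934, -0.86]],
    [[-128, 174, -58], [0.2565, -0.33, -0.9673]],
    [[-142, 193, -64], [0.285, -0.3668, -1.0748]],
    [[-156, 213, -70.5], [0.3135, -0.4034, -1.1822]],
    [[-170.1, 232.1, -77], [0.342, -0.4401, -1.2897]]
  ]
}}

```text
clock: 9.42
ee_pos: [459.6, -294.1, 288.4]
ee_rot: [-3.138, 0.0, 1.576]
force: [0.2, -0.2, -1.1]
opening: 85.9
finger_force: 0.0
```

{"method": "drive_tool", "body": {
  "increments": [
    [[0, 0, 0], [0, 0, 0]],
    [[0, 0, 0], [0, 0, 0]],
    [[0, 0, 0], [0, 0, 0]]
  ]
}}

```text
clock: 9.67
ee_pos: [460.3, -292.1, 289.0]
ee_rot: [-3.141, -0.002, 1.571]
force: [0.3, -1.0, -0.2]
opening: 85.1
finger_force: 0.0
```

Run:
```python
from h import *
s=robot.read_state(); print(s["ee_pos"],s["ee_rot"],cmd()[0],s["joint_torque"].round(2))
c=cams.calibration("wrist"); p,d=cams.snapshot("wrist"); W=wcloud(p,d,c)
with np.errstate(invalid="ignore"):
    m=(abs(W[...,0]-452)<60)&(abs(W[...,1]+293)<60)&(W[...,2]>12)&(W[...,2]<60)
q=W[m]; print(len(q),q.min(0).round(),q.max(0).round())
for lo,hi in((12,60),(25,45),(35,60),(43,60)):
    k=(q[:,2]>lo)&(q[:,2]<hi); r=cv2.minAreaRect(q[k,:2].astype(np.float32)); print(lo,k.sum(),np.round(r[0],1),np.round(r[1],1),round(r[2],1))
m2=(abs(W[...,0]-452)<90)&(abs(W[...,1]+293)<90)&(W[...,2]<8); print("table",np.nanmedian(W[m2][:,2]))
v,u=np.where(m); cv2.imwrite("pics/w2.png",cv2.resize(p[max(0,v.min()-60):v.max()+60,max(0,u.min()-100):u.max()+100],None,fx=2,fy=2)[:,:,::-1]); print(u.min(),u.max(),v.min(),v.max())
```

```text
[ 460.30476839 -292.11544942  288.96732246] [-3.14071348e+00 -1.90801213e-03  1.57067221e+00] [ 459.95522185 -293.04325609  290.00715101] [  0.71 -38.09   1.03 -22.16   0.06   0.     0.  ]
982 [ 442. -319.   12.] [ 464. -262.   52.]
12 982 [ 452.9 -290.3] [56.7 21.9] 85.5
25 829 [ 453.1 -290.4] [56.5 21.2] 86.7
35 719 [ 453.7 -290.4] [53.4 17.4] 84.7
43 232 [ 455.  -290.4] [51.2 10.6] 86.7
table 0.5332835446785111
308 328 152 205
```

View pics/w2.png

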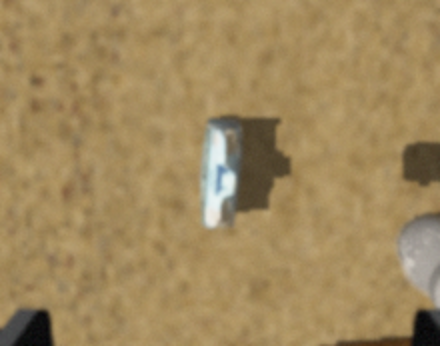

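The wrist view shows the carton standing at pixel (318,178), centre (453,-290), with its long axis at 86°. The shaker is well clear at the right. Now the grasp.

Run:
```python
from h import *
a=tool(0,86.3-14.3)
plan([([453.3,-290.4,120],a),([453.3,-290.4,76],a)],"w")
plan([([453.3,-290.4,300],a)],"w")
r=tool(0)
plan([([-200,-100,300],r)])
```

```text
[[2.6, -6.7, 170.0], [-0.0, 0.0, 0.0646]] world [ 453.3 -290.4  120. ] dist 170.0
[[2.6, -6.7, 214.0], [-0.0, 0.0, 0.0646]] world [ 453.3 -290.4   76. ] dist 214.0
[[0.0, 0.0, -224.0], [-0.0, 0.0, 0.0]] world [ 453.3 -290.4  300. ] dist 224.0
[[137.4, 15.3, 0.0], [-0.0, 0.0, 1.2566]] world [ 477.4 -154.4  300. ] dist 138.0
```

{"method": "drive_tool", "body": {
  "increments": [
    [[2.6, -6.7, 30], [0, 0, 0.0646]],
    [[2.6, -6.7, 60], [0, 0, 0.0646]],
    [[2.6, -6.7, 90], [0, 0, 0.0646]],
    [[2.6, -6.7, 120], [0, 0, 0.0646]],
    [[2.6, -6.7, 145], [0, 0, 0.0646]],
    [[2.6, -6.7, 165], [0, 0, 0.0646]],
    [[2.6, -6.7, 182], [0, 0, 0.0646]],
    [[2.6, -6.7, 195], [0, 0, 0.0646]],
    [[2.6, -6.7, 205], [0, 0, 0.0646]],
    [[2.6, -6.7, 211], [0, 0, 0.0646]],
    [[2.6, -6.7, 214], [0, 0, 0.0646]],
    [[2.6, -6.7, 214], [0, 0, 0.0646]]
  ]
}}

```text
clock: 10.72
ee_pos: [453.4, -290.1, 75.8]
ee_rot: [-3.141, -0.0, 1.507]
force: [0.3, 0.2, -0.6]
opening: 85.5
finger_force: 0.0
```

{"method": "drive_tool", "body": {
  "increments": [
    [[0, 0, 0], [0, 0, 0]],
    [[0, 0, 0], [0, 0, 0]],
    [[0, 0, 0], [0, 0, 0]],
    [[0, 0, 0], [0, 0, 0]],
    [[0, 0, 0], [0, 0, 0]],
    [[0, 0, 0], [0, 0, 0]],
    [[0, 0, 0], [0, 0, 0]],
    [[0, 0, 0], [0, 0, 0]],
    [[0, 0, 0], [0, 0, 0]],
    [[0, 0, 0], [0, 0, 0]],
    [[0, 0, 0], [0, 0, 0]],
    [[0, 0, 0], [0, 0, 0]]
  ],
  "hand": 1,
  "squeeze": 25
}}

```text
clock: 11.72
ee_pos: [453.5, -290.6, 76.4]
ee_rot: [3.141, 0.0, 1.506]
force: [-0.2, -0.1, 5.4]
opening: 20.9
finger_force: 26.7
```

{"method": "drive_tool", "body": {
  "increments": [
    [[0, 0, -10], [0, 0, 0]],
    [[0, 0, -25], [0, 0, 0]],
    [[0, 0, -45], [0, 0, 0]],
    [[0, 0, -70], [0, 0, 0]],
    [[0, 0, -95], [0, 0, 0]],
    [[0, 0, -120], [0, 0, 0]],
    [[0, 0, -145], [0, 0, 0]],
    [[0, 0, -170], [0, 0, 0]],
    [[0, 0, -195], [0, 0, 0]],
    [[0, 0, -215], [0, 0, 0]],
    [[0, 0, -224], [0, 0, 0]],
    [[0, 0, -224], [0, 0, 0]]
  ]
}}

```text
clock: 12.72
ee_pos: [453.8, -290.8, 302.0]
ee_rot: [3.138, 0.002, 1.506]
force: [1.1, -0.8, -1.0]
opening: 21.3
finger_force: 25.9
```

{"method": "drive_tool", "body": {
  "increments": [
    [[12, 1, 0], [0, 0, 0.11]],
    [[24, 3, 0], [0, 0, 0.22]],
    [[37, 4, 0], [0, 0, 0.33]],
    [[50, 6, 0], [0, 0, 0.44]],
    [[62, 7, 0], [0, 0, 0.55]],
    [[75, 8, 0], [0, 0, 0.66]],
    [[87, 10, 0], [0, 0, 0.77]],
    [[100, 11, 0], [0, 0, 0.88]],
    [[112, 13, 0], [0, 0, 0.99]],
    [[125, 14, 0], [0, 0, 1.1]],
    [[137.4, 15.3, 0], [0, 0, 1.2]],
    [[137.4, 15.3, 0], [0, 0, 1.2566]]
  ]
}}

```text
clock: 13.72
ee_pos: [477.0, -151.1, 297.9]
ee_rot: [-3.138, 0.003, 0.25]
force: [-0.3, 1.0, -1.9]
opening: 21.3
finger_force: 25.9
```

Run:
```python
from h import *
r=tool(0); plan([([-125,-20,290],r)])
```

```text
[[75.0, -79.9, 10.0], [-0.0, 0.0, 0.0]] world [530.3 -58.3 290. ] dist 110.0
```

{"method": "drive_tool", "body": {
  "increments": [
    [[19, -20, 2.5], [0, 0, 0]],
    [[38, -40, 5], [0, 0, 0]],
    [[57, -60, 7.5], [0, 0, 0]],
    [[75, -79.9, 10], [0, 0, 0]],
    [[75, -79.9, 10], [0, 0, 0]],
    [[75, -79.9, 10], [0, 0, 0]],
    [[75, -79.9, 10], [0, 0, 0]]
  ]
}}

```text
clock: 14.3
ee_pos: [529.4, -58.8, 288.4]
ee_rot: [-3.141, 0.003, 0.249]
force: [0.2, -0.6, -1.1]
opening: 21.4
finger_force: 25.9
```

Run:
```python
from h import *
print(w2c(robot.read_state()["ee_pos"]))
c=cams.calibration("wrist"); p,d=cams.snapshot("wrist"); Q=w2c(wcloud(p,d,c).reshape(-1,3)); g=Q[~np.isnan(Q).any(1)]
def st(n,m):
    q=g[m]; print(n,len(q),"min",np.percentile(q,1,axis=0).round(1),"max",np.percentile(q,99,axis=0).round(1)) if len(q)>5 else print(n,len(q))
x,y,z=g.T
st("panel top",(abs(z-156)<3)&(x<-140)&(x>-190)&(abs(y)<80))
st("floor",(abs(z-91)<4)&(x<-60)&(x>-180)&(abs(y)<90))
st("jar",(z>97)&(z<150)&(x>-115)&(x<-40)&(abs(y)<75))
st("left wall",(abs(z-144)<3)&(x<-80)&(x>-155)&(y>70)&(y<100)); st("right wall",(abs(z-144)<3)&(x<-80)&(x>-155)&(y<-70)&(y>-100))
st("held",(z>175)&(z<260)&(x<-60)&(abs(y+20)<35))
st("held low",(z>200)&(z<222)&(x<-80)&(abs(y+20)<35))
cv2.imwrite("pics/w3.png",p[:,:,::-1])
```

```text
[-126.03216056  -20.26788775  288.41311852]
panel top 881 min [-166.7  -79.2  153.2] max [-159.7   79.   157.4]
floor 15664 min [-160.1  -84.3   89.8] max [-75.6  85.9  93.6]
jar 1024 min [-78.3 -42.6 113.7] max [-71.5  59.4 130.5]
left wall 640 min [-153.9   85.5  141.1] max [-80.7  91.2 145.3]
right wall 670 min [-154.1  -89.6  141.2] max [-80.6 -84.3 145.5]
held 8423 min [-147.6  -43.9  218. ] max [-97.6   2.4 259.6]
held low 199 min [-116.4  -37.7  213.3] max [-97.3  -4.6 221.9]
```

View pics/w3.png

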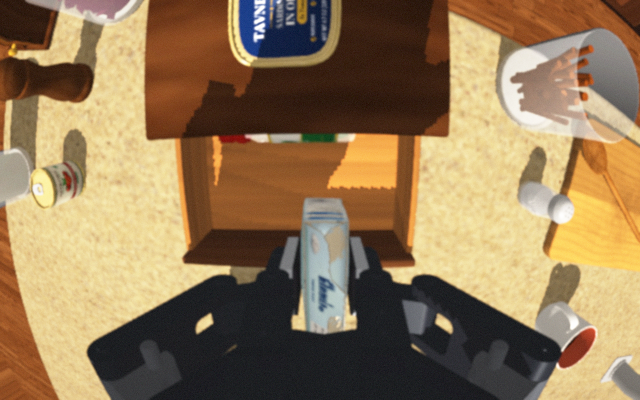

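The wrist view shows the carton held upright over the drawer at (325,265), the jar at the back with its front at x≈-78, and the tin flat on the chest top. Now I lower it in at x≈-121.

{"method": "drive_tool", "body": {
  "increments": [
    [[4, 0, 20], [0, 0, 0]],
    [[4, 0, 45], [0, 0, 0]],
    [[4, 0, 70], [0, 0, 0]],
    [[4, 0, 90], [0, 0, 0]],
    [[4, 0, 102], [0, 0, 0]],
    [[4, 0, 110], [0, 0, 0]],
    [[4, 0, 115], [0, 0, 0]],
    [[4, 0, 118], [0, 0, 0]],
    [[4, 0, 118], [0, 0, 0]],
    [[4, 0, 118], [0, 0, 0]]
  ]
}}

```text
clock: 15.18
ee_pos: [534.6, -57.6, 172.6]
ee_rot: [3.141, -0.001, 0.249]
force: [0.8, 0.8, -1.4]
opening: 21.4
finger_force: 25.9
```

{"method": "drive_tool", "body": {
  "increments": [
    [[0, 0, 1], [0, 0, 0]],
    [[0, 0, 2], [0, 0, 0]],
    [[0, 0, 3], [0, 0, 0]],
    [[0, 0, 3], [0, 0, 0]],
    [[0, 0, 3], [0, 0, 0]]
  ]
}}

```text
clock: 15.6
ee_pos: [534.2, -57.4, 169.0]
ee_rot: [-3.142, -0.0, 0.25]
force: [0.2, -0.7, -1.4]
opening: 21.2
finger_force: 25.9
```

{"method": "drive_tool", "body": {
  "increments": [
    [[0, 0, 0.7], [0, 0, 0]],
    [[0, 0, 1.4], [0, 0, 0]],
    [[0, 0, 1.4], [0, 0, 0]],
    [[0, 0, 1.4], [0, 0, 0]]
  ]
}}

```text
clock: 15.93
ee_pos: [534.2, -57.4, 167.5]
ee_rot: [-3.142, 0.0, 0.25]
force: [-0.2, 0.5, -2.4]
opening: 21.0
finger_force: 25.9
```

{"method": "drive_tool", "body": {
  "increments": [
    [[0, 0, 0.5], [0, 0, 0]],
    [[0, 0, 1], [0, 0, 0]],
    [[0, 0, 1], [0, 0, 0]],
    [[0, 0, 1], [0, 0, 0]]
  ]
}}

```text
clock: 16.27
ee_pos: [534.8, -57.2, 167.2]
ee_rot: [3.141, -0.002, 0.25]
force: [-0.0, -0.2, 4.2]
opening: 21.2
finger_force: 26.6
```

{"method": "drive_tool", "body": {
  "increments": [
    [[0, 0, 0], [0, 0, 0]],
    [[0, 0, 0], [0, 0, 0]],
    [[0, 0, 0], [0, 0, 0]],
    [[0, 0, 0], [0, 0, 0]],
    [[0, 0, 0], [0, 0, 0]],
    [[0, 0, 0], [0, 0, 0]]
  ],
  "hand": -0.2
}}

```text
clock: 16.77
ee_pos: [534.1, -57.4, 166.5]
ee_rot: [-3.142, 0.0, 0.25]
force: [-0.4, 0.3, -0.6]
opening: 51.0
finger_force: 0.0
```

{"method": "drive_tool", "body": {
  "increments": [
    [[0, 0, -10], [0, 0, 0]],
    [[0, 0, -25], [0, 0, 0]],
    [[0, 0, -45], [0, 0, 0]],
    [[0, 0, -70], [0, 0, 0]],
    [[0, 0, -95], [0, 0, 0]],
    [[0, 0, -120], [0, 0, 0]],
    [[0, 0, -133.4], [0, 0, 0]],
    [[0, 0, -133.4], [0, 0, 0]],
    [[0, 0, -133.4], [0, 0, 0]]
  ]
}}

```text
clock: 17.52
ee_pos: [534.3, -57.4, 301.0]
ee_rot: [3.141, -0.002, 0.25]
force: [-0.9, -0.7, -0.6]
opening: 50.9
finger_force: 0.0
```

Run:
```python
from h import *
p,r=cmd(); p=c2w([-121,-20,300.]); json.dump([p.tolist(),r.as_rotvec().tolist()],open("cmd.json","w"))
print(w2c(robot.read_state()["ee_pos"]))
c=cams.calibration("wrist"); im,d=cams.snapshot("wrist"); Q=w2c(wcloud(im,d,c).reshape(-1,3)); g=Q[~np.isnan(Q).any(1)]
x,y,z=g.T
def st(n,m):
    q=g[m]; r=cv2.minAreaRect(q[:,:2].astype(np.float32)); print(n,len(q),"min",np.percentile(q,1,axis=0).round(1),"max",np.percentile(q,99,axis=0).round(1),np.round(r[0],1),np.round(r[1],1),r[2])
st("carton",(z>100)&(z<150)&(x<-85)&(x>-157)&(abs(y+20)<45))
st("carton ridge",(z>138)&(z<150)&(x<-85)&(x>-157)&(abs(y+20)<45))
st("panel",(abs(z-156)<3)&(x<-140)&(x>-190)&(abs(y)<80))
st("jar",(z>97)&(z<150)&(x>-82)&(x<-40)&(abs(y)<75))
# push: closed fingers, tool down, pads' +x side on panel outer face
t=tool(0)
plan([([-215,0,300],t)]); plan([([-215,0,212],t)])
```

```text
[-120.94074898  -20.11240694  300.99872405]
carton 1656 min [-146.4  -30.8  105.9] max [-92.  -10.8 141.2] [-119.6  -20.9] [20.6 55.6] 89.74650573730469
carton ridge 100 min [-127.5  -27.9  138.1] max [-112.8  -21.7  142.5] [-115.   -24.7] [ 6.8 32.1] 88.59880065917969
panel 1163 min [-166.   -59.   153.2] max [-159.1   78.8  157.5] [-162.7   10. ] [139.9   7.7] 89.953125
jar 803 min [-78.2 -42.2 111.1] max [-71.6  59.4 129.7] [-74.9   8.9] [  6.7 104.5] 0.06390179693698883
[[-94.0, -20.0, 0.0], [-0.0, 0.0, 0.0]] world [438.2 -61.2 300. ] dist 96.0
[[0.0, -0.0, 88.0], [-0.0, 0.0, 0.0]] world [438.2 -61.2 212. ] dist 88.0
```

The carton stands upright at x −148…−92 and the jar is still at the back. Next I close the fingers, go down in front of the drawer and push the panel above the knob.

{"method": "drive_tool", "body": {
  "increments": [
    [[-30, -7, 0], [0, 0, 0]],
    [[-62, -14, 0], [0, 0, 0]],
    [[-94, -20, 0], [0, 0, 0]],
    [[-94, -20, 0], [0, 0, 0]],
    [[-94, -20, 0], [0, 0, 0]],
    [[-94, -20, 20], [0, 0, 0]],
    [[-94, -20, 45], [0, 0, 0]],
    [[-94, -20, 65], [0, 0, 0]],
    [[-94, -20, 80], [0, 0, 0]],
    [[-94, -20, 88], [0, 0, 0]],
    [[-94, -20, 88], [0, 0, 0]],
    [[-94, -20, 88], [0, 0, 0]]
  ],
  "hand": 1
}}

```text
clock: 18.57
ee_pos: [438.8, -61.1, 211.7]
ee_rot: [-3.141, 0.001, 0.25]
force: [1.1, 0.2, 0.4]
opening: -0.0
finger_force: 0.0
```

{"method": "drive_tool", "body": {
  "increments": [
    [[5, 0, 0], [0, 0, 0]],
    [[11, 0, 0], [0, 0, 0]],
    [[17, 0, 0], [0, 0, 0]],
    [[22, 0, 0], [0, 0, 0]],
    [[26, 0, 0], [0, 0, 0]],
    [[29, 0, 0], [0, 0, 0]],
    [[31, 0, 0], [0, 0, 0]],
    [[32, 0, 0], [0, 0, 0]],
    [[33, 0, 0], [0, 0, 0]],
    [[34, 0, 0], [0, 0, 0]]
  ]
}}

```text
clock: 19.4
ee_pos: [471.0, -52.9, 211.9]
ee_rot: [-3.142, 0.0, 0.249]
force: [-0.6, -0.3, -0.3]
opening: 0.1
finger_force: 0.0
```

{"method": "drive_tool", "body": {
  "increments": [
    [[0.8, 0, 0], [0, 0, 0]],
    [[1.6, 0, 0], [0, 0, 0]],
    [[2.4, 0, 0], [0, 0, 0]],
    [[3.2, 0, 0], [0, 0, 0]],
    [[4.2, 0, 0], [0, 0, 0]],
    [[5.2, 0, 0], [0, 0, 0]],
    [[6.4, 0, 0], [0, 0, 0]],
    [[7.6, 0, 0], [0, 0, 0]],
    [[9, 0, 0], [0, 0, 0]],
    [[10.5, 0, 0], [0, 0, 0]],
    [[12, 0, 0], [0, 0, 0]],
    [[14, 0, 0], [0, 0, 0]]
  ]
}}

```text
clock: 20.4
ee_pos: [484.8, -49.4, 212.0]
ee_rot: [-3.142, 0.0, 0.25]
force: [0.2, 0.5, 0.7]
opening: -0.1
finger_force: 0.1
```

{"method": "drive_tool", "body": {
  "increments": [
    [[2, 0, 0], [0, 0, 0]],
    [[4, 0, 0], [0, 0, 0]],
    [[6, 0, 0], [0, 0, 0]],
    [[8, 0, 0], [0, 0, 0]],
    [[10, 0, 0], [0, 0, 0]],
    [[12, 0, 0], [0, 0, 0]],
    [[14, 0, 0], [0, 0, 0]],
    [[16, 0, 0], [0, 0, 0]],
    [[18, 0, 0], [0, 0, 0]],
    [[20, 0, 0], [0, 0, 0]],
    [[22, 0, 0], [0, 0, 0]],
    [[24, 0, 0], [0, 0, 0]]
  ]
}}

```text
clock: 21.4
ee_pos: [508.1, -43.4, 212.0]
ee_rot: [-3.142, -0.0, 0.25]
force: [-0.5, -0.6, 0.0]
opening: 0.1
finger_force: 0.1
```

{"method": "drive_tool", "body": {
  "increments": [
    [[2, 0, 0], [0, 0, 0]],
    [[4, 0, 0], [0, 0, 0]],
    [[6, 0, 0], [0, 0, 0]],
    [[8, 0, 0], [0, 0, 0]],
    [[10, 0, 0], [0, 0, 0]],
    [[12, 0, 0], [0, 0, 0]],
    [[14, 0, 0], [0, 0, 0]],
    [[16, 0, 0], [0, 0, 0]],
    [[18, 0, 0], [0, 0, 0]],
    [[20, 0, 0], [0, 0, 0]],
    [[22, 0, 0], [0, 0, 0]],
    [[24, 0, 0], [0, 0, 0]]
  ]
}}

```text
clock: 22.4
ee_pos: [531.4, -37.4, 212.0]
ee_rot: [-3.142, -0.0, 0.25]
force: [-0.2, -0.2, -0.3]
opening: 0.1
finger_force: 0.1
```

{"method": "drive_tool", "body": {
  "increments": [
    [[2, 0, 0], [0, 0, 0]],
    [[4, 0, 0], [0, 0, 0]],
    [[6, 0, 0], [0, 0, 0]],
    [[8, 0, 0], [0, 0, 0]],
    [[10, 0, 0], [0, 0, 0]],
    [[12, 0, 0], [0, 0, 0]],
    [[14, 0, 0], [0, 0, 0]],
    [[16, 0, 0], [0, 0, 0]],
    [[18, 0, 0], [0, 0, 0]],
    [[20, 0, 0], [0, 0, 0]],
    [[22, 0, 0], [0, 0, 0]],
    [[24, 0, 0], [0, 0, 0]]
  ]
}}

```text
clock: 23.4
ee_pos: [554.6, -31.5, 212.0]
ee_rot: [-3.142, 0.0, 0.25]
force: [0.6, 0.1, 0.1]
opening: -0.0
finger_force: 0.1
```

{"method": "drive_tool", "body": {
  "increments": [
    [[1.5, 0, 0], [0, 0, 0]],
    [[3, 0, 0], [0, 0, 0]],
    [[4.3, 0, 0], [0, 0, 0]],
    [[5.5, 0, 0], [0, 0, 0]],
    [[6.5, 0, 0], [0, 0, 0]],
    [[7.5, 0, 0], [0, 0, 0]],
    [[8.3, 0, 0], [0, 0, 0]],
    [[9, 0, 0], [0, 0, 0]],
    [[9.7, 0, 0], [0, 0, 0]],
    [[10.4, 0, 0], [0, 0, 0]],
    [[11, 0, 0], [0, 0, 0]],
    [[11, 0, 0], [0, 0, 0]]
  ]
}}

```text
clock: 24.4
ee_pos: [565.3, -28.8, 212.0]
ee_rot: [-3.142, -0.0, 0.25]
force: [0.1, -0.2, -0.2]
opening: -0.1
finger_force: 0.0
```

{"method": "drive_tool", "body": {
  "increments": [
    [[0.6, 0, 0], [0, 0, 0]],
    [[1.2, 0, 0], [0, 0, 0]],
    [[1.8, 0, 0], [0, 0, 0]],
    [[2.4, 0, 0], [0, 0, 0]],
    [[2.4, 0, 0], [0, 0, 0]]
  ]
}}

```text
clock: 24.82
ee_pos: [567.6, -28.2, 212.0]
ee_rot: [3.142, -0.0, 0.25]
force: [-0.8, -0.8, -1.1]
opening: -0.1
finger_force: 0.0
```

Run:
```python
from h import *
print(w2c(robot.read_state()["ee_pos"]))
for n in("side","scene"):
    p,d=cams.snapshot(n); Q=w2c(cloud(n,p,d).reshape(-1,3)); g=Q[~np.isnan(Q).any(1)]; x,y,z=g.T
    m=(abs(y)<95)&(z>95)&(z<150)&(abs(y)>30)&(x>-180)&(x<-30); print(n,"upper panel",m.sum(),np.percentile(x[m],[5,25,50,75,95]).round(1))
    m=(abs(y)<90)&(z>20)&(z<70)&(abs(y)>15)&(x>-180)&(x<-30); print("lower panel",m.sum(),np.percentile(x[m],[5,50,95]).round(1))
    m=(abs(y)<9)&(z>113)&(z<128)&(x>-180)&(x<-72); print("upper knob end",m.sum(),np.percentile(x[m],[2,50]).round(1) if m.any() else"")
```

```text
[-8.14479821e+01 -3.41745269e-02  2.12024070e+02]
side upper panel 765 [-72.8 -71.5 -70.7 -69.6 -67.1]
lower panel 714 [-68.4 -66.3 -64.2]
upper knob end 43 [-88.2 -84.6]
scene upper panel 455 [-73.  -71.2 -70.2 -68.9 -66.3]
lower panel 429 [-68.9 -66.1 -63.5]
upper knob end 25 [-88.  -83.4]
```

The upper panel still stands about 4 mm proud of the lower one, so I push on until there is resistance.

{"method": "drive_tool", "body": {
  "increments": [
    [[0.6, 0, 0], [0, 0, 0]],
    [[1.2, 0, 0], [0, 0, 0]],
    [[1.8, 0, 0], [0, 0, 0]],
    [[2.4, 0, 0], [0, 0, 0]],
    [[2.4, 0, 0], [0, 0, 0]]
  ]
}}

```text
clock: 25.33
ee_pos: [569.2, -27.9, 211.9]
ee_rot: [-3.141, 0.002, 0.249]
force: [-3.1, -0.4, 3.0]
opening: 0.2
finger_force: 1.6
```

{"method": "drive_tool", "body": {
  "increments": [
    [[0.6, 0, 0], [0, 0, 0]],
    [[1.2, 0, 0], [0, 0, 0]],
    [[1.2, 0, 0], [0, 0, 0]]
  ]
}}

```text
clock: 25.58
ee_pos: [569.3, -27.8, 211.9]
ee_rot: [-3.141, 0.004, 0.249]
force: [-7.4, -0.9, 5.8]
opening: 0.1
finger_force: 3.4
```

The resistance may be the finger meeting the top board's overhanging edge. I back off and finish by pushing on the knob's end, which is clear of the board.

{"method": "drive_tool", "body": {
  "increments": [
    [[-8, 0, 0], [0, 0, 0]],
    [[-20, 0, 0], [0, 0, 0]],
    [[-36, 0, 0], [0, 0, 0]],
    [[-36, 0, 0], [0, 0, 0]],
    [[-36, 0, 12], [0, 0, 0]],
    [[-36, 0, 22], [0, 0, 0]],
    [[-36, 0, 22], [0, 0, 0]],
    [[-36, 0, 22], [0, 0, 0]]
  ]
}}

```text
clock: 26.25
ee_pos: [536.1, -36.0, 189.3]
ee_rot: [-3.141, 0.001, 0.25]
force: [-0.1, 0.5, -0.6]
opening: -0.0
finger_force: 0.0
```

Run:
```python
from h import *
print(w2c(robot.read_state()["ee_pos"]))
for n in("side","scene"):
    p,d=cams.snapshot(n); Q=w2c(cloud(n,p,d).reshape(-1,3)); g=Q[~np.isnan(Q).any(1)]; x,y,z=g.T
    for lab,a,b in(("upper",95,150),("lower",20,70)):
        m=(abs(y)<90)&(z>a)&(z<b)&(abs(y)>30)&(x>-130)&(x<-30); print(n,lab,m.sum(),np.percentile(x[m],[5,50,95]).round(1))
        m=(abs(y)<9)&(z>(113 if a>90 else 35))&(z<(129 if a>90 else 60))&(x>-110)&(x<-75); print("   knob",m.sum(),np.percentile(x[m],[2,50]).round(1) if m.any() else"",np.median(z[m]))
    m=(abs(y)<95)&(abs(z-166)<3)&(x>-100)&(x<-40); print("  board edge",np.percentile(x[m],[.5,2]).round(1))
```

```text
[-1.13878320e+02  1.62644813e-01  1.89338310e+02]
side upper 443 [-71.3 -69.3 -67. ]
   knob 29 [-108.8  -85.3] 120.30309392701815
side lower 590 [-68.2 -66.2 -63.9]
   knob 22 [-85.  -82.7] 43.90065315223333
  board edge [-71.1 -70.1]
scene upper 252 [-71.3 -68.6 -65.4]
   knob 20 [-106.3  -84.3] 121.82272002094231
scene lower 343 [-68.8 -65.9 -63. ]
   knob 16 [-85.6 -81.6] 45.67159784624954
  board edge [-70.9 -69.7]
```

{"method": "drive_tool", "body": {
  "increments": [
    [[3, 0, 0], [0, 0, 0]],
    [[6, 0, 0], [0, 0, 0]],
    [[9, 0, 0], [0, 0, 0]],
    [[11, 0, 0], [0, 0, 0]],
    [[13, 0, 0], [0, 0, 0]],
    [[14.5, 0, 0], [0, 0, 0]],
    [[15.5, 0, 0], [0, 0, 0]],
    [[16.3, 0, 0], [0, 0, 0]],
    [[17, 0, 0], [0, 0, 0]],
    [[17, 0, 0], [0, 0, 0]]
  ]
}}

```text
clock: 27.18
ee_pos: [552.6, -32.0, 190.0]
ee_rot: [-3.142, -0.0, 0.25]
force: [0.1, 0.6, -0.3]
opening: -0.2
finger_force: 0.0
```

{"method": "drive_tool", "body": {
  "increments": [
    [[0.6, 0, 0], [0, 0, 0]],
    [[1.2, 0, 0], [0, 0, 0]],
    [[1.8, 0, 0], [0, 0, 0]],
    [[1.8, 0, 0], [0, 0, 0]]
  ]
}}

```text
clock: 27.52
ee_pos: [554.4, -31.6, 190.0]
ee_rot: [3.142, -0.0, 0.25]
force: [0.1, -0.2, 0.6]
opening: 0.2
finger_force: 0.0
```

{"method": "drive_tool", "body": {
  "increments": [
    [[0.6, 0, 0], [0, 0, 0]],
    [[1.2, 0, 0], [0, 0, 0]],
    [[1.8, 0, 0], [0, 0, 0]],
    [[1.8, 0, 0], [0, 0, 0]]
  ]
}}

```text
clock: 27.85
ee_pos: [554.9, -31.5, 189.8]
ee_rot: [-3.141, 0.003, 0.249]
force: [-5.7, 0.0, 2.8]
opening: 0.4
finger_force: 2.6
```

{"method": "drive_tool", "body": {
  "increments": [
    [[0.5, 0, 0], [0, 0, 0]],
    [[1, 0, 0], [0, 0, 0]],
    [[1, 0, 0], [0, 0, 0]]
  ]
}}

```text
clock: 28.1
ee_pos: [555.1, -31.5, 189.8]
ee_rot: [-3.141, 0.005, 0.249]
force: [-7.4, -1.0, 6.0]
opening: -0.2
finger_force: 3.7
```

{"method": "drive_tool", "body": {
  "increments": [
    [[0.5, 0, 0], [0, 0, 0]],
    [[1, 0, 0], [0, 0, 0]],
    [[1, 0, 0], [0, 0, 0]],
    [[1, 0, 0], [0, 0, 0]]
  ]
}}

```text
clock: 28.43
ee_pos: [555.2, -31.5, 189.7]
ee_rot: [-3.141, 0.007, 0.249]
force: [-8.6, -1.5, 7.1]
opening: -0.1
finger_force: 4.8
```

{"method": "drive_tool", "body": {
  "increments": [
    [[-1.5, 0, 0], [0, 0, 0]],
    [[-4, 0, 0], [0, 0, 0]],
    [[-15, 0, 0], [0, 0, 0]],
    [[-35, 0, 0], [0, 0, 0]],
    [[-60, 0, 0], [0, 0, 0]],
    [[-60, 0, -20], [0, 0, 0]],
    [[-60, 0, -50], [0, 0, 0]],
    [[-60, 0, -80], [0, 0, 0]],
    [[-60, 0, -110], [0, 0, 0]],
    [[-60, 0, -110], [0, 0, 0]],
    [[-60, 0, -110], [0, 0, 0]]
  ]
}}

```text
clock: 29.35
ee_pos: [500.5, -45.6, 301.9]
ee_rot: [3.14, -0.005, 0.25]
force: [-0.0, 0.3, 0.3]
opening: -0.1
finger_force: 0.0
```

Run:
```python
from h import *
s=robot.read_state();print(w2c(s["ee_pos"]),s["force"])
for n in("side","scene"):
    p,d=cams.snapshot(n); Q=w2c(cloud(n,p,d).reshape(-1,3)); g=Q[~np.isnan(Q).any(1)]; x,y,z=g.T
    for lab,a,b in(("upper",95,150),("lower",20,70)):
        m=(abs(y)<90)&(z>a)&(z<b)&(abs(y)>30)&(x>-130)&(x<-30); print(n,lab,m.sum(),np.percentile(x[m],[5,50,95]).round(1))
        m=(abs(y)<9)&(z>(113 if a>90 else 35))&(z<(129 if a>90 else 60))&(x>-110)&(x<-75); print("   knob",m.sum(),np.percentile(x[m],[2,50]).round(1) if m.any() else"",np.median(z[m]))
    if n=="side": a=p[120:300,220:420]
    else: b=p[140:260,230:430]
cv2.imwrite("pics/end.png",np.hstack([cv2.resize(a,(400,360)),cv2.resize(b,(400,360))])[:,:,::-1])
```

```text
[-1.50751607e+02 -2.69838490e-01  3.01882190e+02] [-0.01339547  0.26938762  0.3495012 ]
side upper 691 [-68.4 -66.2 -64.1]
   knob 24 [-84.6 -82.4] 120.61149007535937
side lower 586 [-68.5 -66.2 -64. ]
   knob 23 [-85. -83.] 43.11754364141956
scene upper 424 [-68.4 -66.  -63. ]
   knob 17 [-83.9 -81.5] 122.19018647162284
scene lower 354 [-68.5 -65.8 -63.2]
   knob 15 [-85. -82.] 44.16468038575374Traceback (most recent call last):
  File "<stdin>", line 10, in <module>
    return _nx.concatenate(arrs, 1, dtype=dtype, casting=casting)
           ~~~~~~~~~~~~~~~^^^^^^^^^^^^^^^^^^^^^^^^^^^^^^^^^^^^^^^
ValueError: all the input arrays must have same number of dimensions, but the array at index 0 has 2 dimension(s) and the array at index 1 has 3 dimension(s)
```

The upper panel now sits flush with the lower one (-66.1 vs -66.0), so the drawer is shut. I do a last check on the tin and hand in.

Run:
```python
from h import *
try: lid()
except Exception as e: print(e)
print(robot.hand_in())
```

```text
lid pts 1018 centre [-18.5   4.2 188.4] mid [-18.3   3.1 188.4] normal [ 0.027 -0.001  1.   ] tilt xz 1.5 tilt y -0.1 rect [43.9 13. ] 88.8
the job is handed in; nothing more can be done
None
```

I handed in the job after about 29 s: the tin lies flat, lid up, on the chest; the carton was standing in the drawer with the jar lying at the back when I last saw inside; and the drawer is shut flush with the lower one. I never moved near the bystanders but did not re-measure them at the end, and no verdict came back.

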